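# Unclamp the gearbox housing and tip it onto the plate

### The arm

A 6-joint arm with a two-finger parallel gripper is mounted at the origin on the work surface. World frame = base frame: x ahead of the robot, y to its left, z up, the work surface at z = 0. Lengths are in m, angles in rad, forces in N, time in s.
With the tool pointing down it reaches from about 0.425 to 0.95 m from the base axis. Payload 3.5 kg.
Tool frame: the origin (TCP) lies on the centre line of the jaws, within the pads' length; the fingertips stand 11 mm ahead of it and the grasp point (between the pads) lies 8 mm behind it; y points along the fingers, x is the direction in which the jaws open and shut, and the axes are right-handed (so a half turn about y gives the same grasp; the last joint's range is limited). The gripper opens to 85 mm and grips with 20 to 120 N. Pads are 22 mm wide; open, the fingers measure 114 mm over their backs; the gripper's body (76 mm by 85 mm) begins 54 mm behind the grasp point. The pads swing forward as they close: fully open they stand 13 mm farther back than shut.
Start: joints at [1.163, 0.286, 1.577, -0, 1.279, -0.15], TCP at [0.172, 0.653, 0.242] pointing down, gripper open.
Joint ranges: [-2.77, 2.77], [-0.9, 2.22], [0.21, 2.48], [-1.53, 4.67], [0.24, 2.81], [-2.84, 2.84]. Speed limits (rad/s): [2.79, 2.79, 3.14, 3.14, 3.14, 3.14].

### API

Orientations are given as a unit quaternion [x, y, z, w].
In Python, from plant import get_state, read_camera, sign_off gives the robot as it stands.
- The arm moves only by the shell command python3 -m inch 'ROWS' [FORCE]. ROWS is JSON, a list of rows, each an object of numbers: "ax", "ay", "az": the turn, a rotation vector about the tool's x, y, z in rad; "x", "y", "z": the shift along the tool's x, y, z in mm; "hand": the closure, from -1 (fully open) to 1 (shut). In form: [{"ax": .., "ay": .., "az": .., "x": .., "y": .., "z": .., "hand": ..}, ...]. A call has 1 to 5 rows; each row shifts and turns the commanded pose from where the row before left it, along the tool's axes as they then stand; what a row does not reach is not made up. A row lasts 1/12 s, in which the tool goes at most 41.7 mm and 7.16 degrees, less where a joint would pass 70% of its speed; a pose out of reach is approached as far as the arm can. A call with a gripper value outside its range is refused whole. The fingers move at their own pace and stop on an object; FORCE is the grip in N (left out, the last holds). Time passes only in rows, so rows that do not move let the fingers close. It gives the time, the measured TCP pose, the force and the opening at its end, in the units of the state.
- get_state(): the state, without advancing time (a new reading comes with each control period).
- read_camera(name): name is "scene" or "top"; returns a dict with "img" (400x640x3 uint8, red, green, blue), "fov_y" (degrees; the focal length in pixels is half the picture's height over the tangent of half this angle, whatever the lens; pixels are square), "cx", "cy" (the principal point, pixels), "distortion" ([k1, k2, p1, p2, k3] as OpenCV has them; the pictures are not rectified), "T" (4x4, takes a point from camera to world coordinates). Camera axes: x right, y down, z forward; pixel columns grow to the right and rows downward; lengths in m; the calibration is good to about 2 mm. A picture is of the moment at which its call begins. There is no depth.
- sign_off(): hands the job in, once; it reports no verdict.
The state is a dict: "time": time; "qpos": joint angles; "dq": joint speeds; "joint_efforts": joint torques, N m; "eef_pos": TCP position; "tcp_rot": TCP orientation; "contact_force": force on the tool from outside, world axes, zero at the start; "wrist_torque": the same for the moment, N m; "opening": opening from 0.0 (shut) to 1.0 (fully open).
Only numpy, scipy, OpenCV 4.12 (cv2) and the standard library are available. Lean on these libraries where they do the work, as an engineer would, in place of code of your own. Each camera call takes 0.05 s, during which the arm holds its last target. There are 200 camera calls.

### The job

Release the gearbox housing by pushing the toggle clamp's upright handle over centre and all the way down, away from the housing. Then push the housing, still upright, along the rails until it meets the steel plate, and tip it over the plate's edge so that it lies flat on its side on the plate. Leave the clamp open and do not disturb the parts bin, the can, the bottle or the flange.

Things in the scene. Friction and masses are not known exactly. Their poses are not given: they have to be found in the camera images.
- station: Clamping station fixed to the bench: two low steel guide rails (12 mm high, 10 mm wide, 170 mm long along its y, inner faces at x = +-44 mm) and a grey clamp column beyond the +x rail. Origin on the bench top, midway between the rails and level (y = 0) with the clamp; x points from the rails to the column, y along the rails, z up. Its yaw differs from run to run.
- handle_pivot (a point): Hinge axis of the clamp handle, on top of the column, 135 mm in +x of the station's origin and 140 mm above the bench; the axis runs along the station's y. Axes as the station's. The column spans station x 82 to 152 mm, y +-25 mm and is 154 mm high with the clamp's cheeks; its foot, 10 mm high, spans x 77 to 157 mm, y +-45 mm.
- handle_end (a point): Free end of the clamp handle, 120 mm from its pivot. The handle is a straight bar, its outer 80 mm a round black grip 22 mm thick.
- clamp_handle (a joint): Angle of the clamp handle, rad: 0 = clamped, handle nearly upright, leaning 0.15 rad towards the rails (station -x); grows as it swings over to +x, away from the housing; 1.5 = stop, nearly level (lean towards +x = joint - 0.15). Dead centre at about 0.15: up to there it takes 6 to 10 N at the grip and springs back; beyond, it moves lightly and stays where it is left.
- clamp_arm (a joint): Angle of the clamp's steel arm, rad: 0 = level, clamping; linked to the handle, it swings up to 1.38 as the handle reaches its stop. The arm is 72 mm long, 16 mm wide, its hinge at station x = 98 mm, 132 mm above the bench; the rubber pad under its end presses on the housing's top at station x = 34 mm, y = 0. Fully up, its end and pad are beyond station x = 68 mm, up to 205 mm above the bench.
- housing: Cast aluminium gearbox housing, a block 84 mm (its x, between the rails) x 80 mm (its y, along the rails) x 120 mm tall, with a round bore on both x faces; 0.6 to 1.0 kg, too wide to grip. Stands upright on the bench between the rails, held by the clamp pad. Origin at the centre of its underside, z up while it stands; its axes are parallel to the station's.
- housing_center (a point): The middle of the housing, 60 mm above its underside.
- plate: Plain steel plate fixed to the bench, 140 x 140 mm, 16 mm thick, at one end of the rails (either the +y or the -y end of the station), square with them. Its vertical edge facing the rails is a 16 mm step 95 to 125 mm from the station's origin along y. Origin at the centre of its underside.
- bin: Wooden open parts bin, 130 mm (x) x 120 mm (y), 55 mm high, with metal parts in it that do not rise above its rim; stands loose at the other end of the rails. Leave alone. Origin at the centre of its underside.
- spray_can: Upright closed metal can, 62 mm diameter, 190 mm tall. Leave alone. Origin at the centre of its underside.
- oil_bottle: Upright grey plastic bottle, 66 mm diameter, 160 mm tall. Leave alone. Origin at the centre of its underside.
- flange: Dark steel flanged hub, 72 mm diameter, 52 mm tall. Leave alone. Origin at the centre of its underside.

How it is judged:
On the way, in this order (a step that is already met when the one before it is completed fails the run):
1. the clamp handle is swung open (joint above 1.25 rad) with the housing still upright and within 30 mm of where it was clamped (value of joint clamp_handle above 1.25 rad and angle between housing's own z axis and vertical below 0.12 rad and distance of housing from where it was at the start of the episode below 0.03 m), for 0.2 s.
2. the housing, still upright (within 0.12 rad), has been pushed up to the plate's edge (gap under about 8 mm) (value of joint clamp_handle above 1.25 rad and angle between housing's own z axis and vertical below 0.12 rad and horizontal distance between housing and plate below 0.118 m), for 0.1 s.
3. the housing lies flat on its side on the plate (angle between housing's own z axis and vertical between 1.47 and 1.67 rad and z of housing_center in the frame of plate between 0.05 and 0.062 m and x of housing_center in the frame of plate between -0.055 and 0.055 m and y of housing_center in the frame of plate between -0.055 and 0.055 m), for 0.2 s.
At the end, for the whole second after the job is handed in: The clamp is open (handle joint above 1.25 rad); the housing lies on its side on the plate, at rest: its z axis level within 0.1 rad, its middle 50 to 62 mm above the bench and within 55 mm of the plate's centre along each of the plate's axes (all of step 3 and value of joint clamp_handle above 1.25 rad and linear speed of housing below 0.02 m/s); the robot touches nothing.
It fails at once if the bin is moved more than 20 mm or tipped (distance of bin from where it was at the start of the episode above 0.02 m or angle between bin's own z axis and vertical above 0.3 rad).
It fails at once if the spray can is moved more than 20 mm or tipped (distance of spray_can from where it was at the start of the episode above 0.02 m or angle between spray_can's own z axis and vertical above 0.3 rad).
It fails at once if the oil bottle is moved more than 20 mm or tipped (distance of oil_bottle from where it was at the start of the episode above 0.02 m or angle between oil_bottle's own z axis and vertical above 0.3 rad).
It fails at once if the flange is moved more than 20 mm or tipped (distance of flange from where it was at the start of the episode above 0.02 m or angle between flange's own z axis and vertical above 0.3 rad).
It also fails if it takes over 54 s, if anything falls off the work surface, if the arm or the gripper's body presses on something with over 40 N, if the wrist force passes 120 N, or if a joint passes its speed limit or range.

## Working session

There is one attempt and no reset: what is moved stays moved. The work goes in short steps, Python scripts to look and compute and a shell command to move; the robot and the scene stay as the last step left them, time stands still between calls to the robot, and variables do not carry over. Pictures are saved under pics/ and viewed, about 8 in all and at most 12, crops included, and the job is handed in when it is done.

```bash
mkdir -p pics; ls; cat > h.py <<'E'
import numpy as np,cv2
from plant import get_state,read_camera
from scipy.spatial.transform import Rotation as R
def snap(n,f):
    c=read_camera(n);cv2.imwrite(f'pics/{f}.png',c['img'][:,:,::-1]);np.save(f'pics/{n}.npy',{k:c[k] for k in c if k!='img'},allow_pickle=True);return c
def cal(n): return np.load(f'pics/{n}.npy',allow_pickle=True).item()
def K(c):
    f=200/np.tan(np.radians(c['fov_y'])/2);return np.array([[f,0,c['cx']],[0,f,c['cy']],[0,0,1.]])
def ray(c,p):
    u=cv2.undistortPoints(np.array([[p]],float),K(c),np.array(c['distortion']))[0,0]
    T=np.array(c['T']);return T[:3,3],T[:3,:3]@np.array([u[0],u[1],1])
def atz(c,p,z):
    o,d=ray(c,p);return o+d*(z-o[2])/d[2]
def proj(c,P):
    T=np.linalg.inv(np.array(c['T']));return cv2.projectPoints((np.atleast_2d(P)@T[:3,:3].T+T[:3,3]),np.zeros(3),np.zeros(3),K(c),np.array(c['distortion']))[0][:,0]
def tri(c1,p1,c2,p2):
    o1,d1=ray(c1,p1);o2,d2=ray(c2,p2)
    s=np.linalg.lstsq(np.c_[d1,-d2],o2-o1,rcond=None)[0];a,b=o1+s[0]*d1,o2+s[1]*d2
    return (a+b)/2,np.linalg.norm(a-b)
E
python3 - <<'E'
from h import *
a=snap('scene','s0');b=snap('top','t0')
for c in(a,b): print(c['T'],c['fov_y'],c['distortion'])
s=get_state();print(s)
import cv2
E
```

```text
pics
[[-0.39498581  0.74516037 -0.53732879  1.19160207]
 [ 0.91868528  0.31917464 -0.23269058  0.32976831]
 [-0.00189008 -0.58554553 -0.81063732  1.12228728]
 [ 0.          0.          0.          1.        ]] 45.24484989148638 [-0.01910164  0.          0.          0.          0.        ]
[[-6.42622135e-04 -9.83038166e-01  1.83399974e-01  3.54397999e-01]
 [-9.99967813e-01 -8.35045045e-04 -7.97973176e-03  5.24979026e-02]
 [ 7.99752811e-03 -1.83399199e-01 -9.83005988e-01  1.19481030e+00]
 [ 0.00000000e+00  0.00000000e+00  0.00000000e+00  1.00000000e+00]] 48.99136360029392 [0.00183761 0.         0.         0.         0.        ]
{'time': 0.1, 'qpos': array([ 1.16302710e+00,  2.87129805e-01,  1.57804985e+00, -3.80980734e-05,
        1.27859902e+00, -1.50021588e-01]), 'dq': array([ 0.00097554, -0.00390911, -0.00417622, -0.00022733, -0.00028299,
        0.00016216]), 'joint_efforts': array([ 9.06427958e-04, -4.07296157e+01, -2.93699384e+01, -1.77997763e-04,
        3.47271634e-03, -1.41258685e-07]), 'eef_pos': array([0.1718214 , 0.65216634, 0.24103989]), 'tcp_rot': array([ 0.56049582,  0.43092818, -0.43226734, -0.55972339]), 'contact_force': array([-0.3845381 , -0.13914347, -0.68764396]), 'wrist_torque': array([-0.00055134,  0.02302638, -0.01962126]), 'opening': 0.9990856990440175}
```

View pics/s0.png

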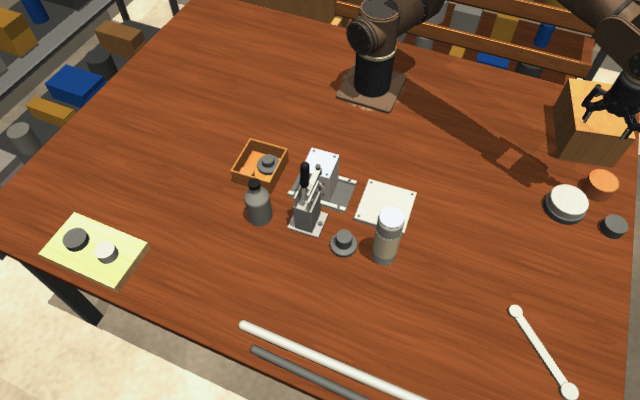

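View pics/t0.png

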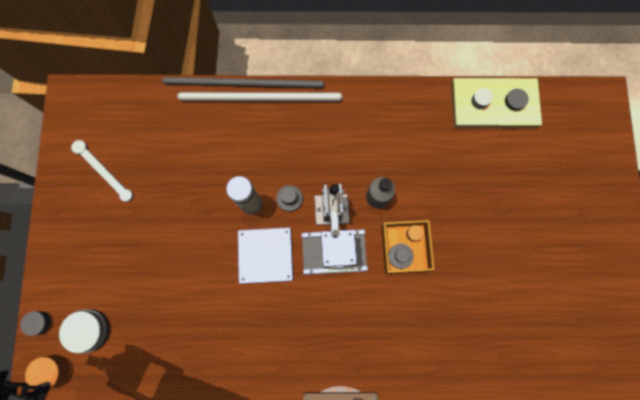

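The robot is at the bottom of the top view. The plate is on the +y side at about (265,255), the housing at about (338,248), the column and handle at about (333,200), the bin at (408,247), the can at (242,192), the flange at (289,197) and the bottle at (380,192). I'll enlarge both views.

```bash
python3 - <<'E'
import cv2
a=cv2.imread('pics/s0.png')[135:270,225:425];cv2.imwrite('pics/s0c.png',cv2.resize(a,None,fx=4,fy=4,interpolation=cv2.INTER_CUBIC))
a=cv2.imread('pics/t0.png')[165:295,225:425];cv2.imwrite('pics/t0c.png',cv2.resize(a,None,fx=4,fy=4,interpolation=cv2.INTER_CUBIC))
E
```

```text
(no output)
```

View pics/s0c.png

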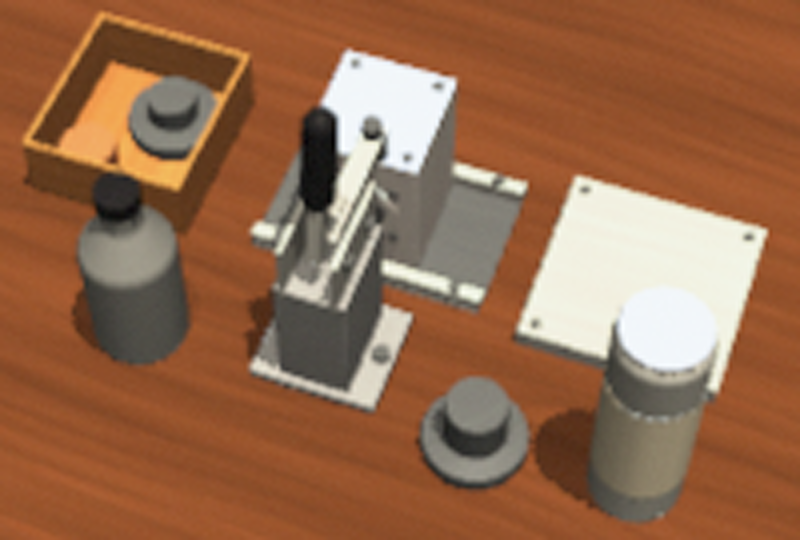

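View pics/t0c.png

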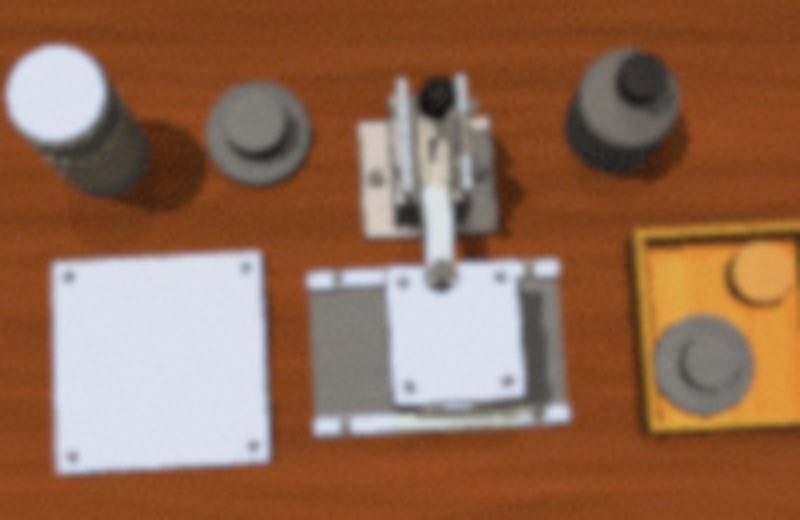

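Scene crop: handle end (319,118), housing top corners (348,50), (456,78), (418,170), plate corners (578,177), (767,231), (517,335).
Top crop: handle end (437,93), housing top corners (386,268), (520,262), (526,397), (393,405), plate corners (53,262), (262,251), (271,462), (57,473).

```bash
python3 - <<'E'
from h import *
np.set_printoptions(precision=4,suppress=True)
s,t=cal('scene'),cal('top')
S=lambda x,y:(x/4+225,y/4+135)
T=lambda x,y:(x/4+225,y/4+165)
pr=lambda n,sp,tp:print(n,*tri(s,S(*sp),t,T(*tp)))
# correspondences: top-left img = +x,+y world ; scene looks from +x toward base
pr('handle end',(319,118),(437,93))
pr('hous far(-x,-y)',(348,50),(526,397)); pr('hous(-x,+y)',(456,78),(393,405)); pr('hous(+x,+y)',(418,170),(386,268))
pr('plate -x-y',(578,177),(271,462)); pr('plate -x+y',(767,231),(57,473)); pr('plate +x-y',(517,335),(262,251))
def quad(n,ps,z):
    q=np.array([atz(t,T(*p),z)[:2] for p in ps]);print(n,q.mean(0));print(q)
    a=q[0]-q[1]+q[3]-q[2]; print(' yaw of y axis from world y:',np.arctan2(-a[0],a[1]), [np.linalg.norm(q[i]-q[i-1]) for i in range(4)])
quad('plate',[(53,262),(262,251),(271,462),(57,473)],.016)
quad('hous',[(386,268),(520,262),(526,397),(393,405)],.12)
quad('rails',[(306,272),(560,259),(571,423),(313,436)],.012)
quad('foot',[(358,122),(492,116),(498,232),(364,239)],.010)
for n,p,z in[('can',(57,93),.19),('flange',(255,125),.052),('bottle',(641,78),.16)]:print(n,atz(t,T(*p),z))
print('bin',[atz(t,T(*p),.055)[:2] for p in[(633,230),(648,432)]])
st=get_state();print(R.from_quat(st['tcp_rot']).as_matrix(),st['eef_pos'])
E
```

```text
handle end [0.5725 0.0195 0.2539] 0.0017763609065753747
hous far(-x,-y) [ 0.4136 -0.037   0.1176] 0.005100216436742614
hous(-x,+y) [0.4091 0.0427 0.12  ] 0.002080910969899529
hous(+x,+y) [0.4923 0.0482 0.1212] 0.0046896941468011315
plate -x-y [0.3764 0.1251 0.0113] 0.00702924791400771
plate -x+y [0.3696 0.2656 0.0129] 0.004782643702363268
plate +x-y [0.5181 0.1327 0.0097] 0.006413486297316949
plate [0.4441 0.1959]
[[0.5106 0.2702]
 [0.5182 0.1292]
 [0.3773 0.1215]
 [0.3702 0.2627]]
 yaw of y axis from world y: 0.05184864535401106 [np.float64(0.14060495741483947), np.float64(0.14115321619775265), np.float64(0.14108351610277903), np.float64(0.14138568993272455)]
hous [0.4535 0.0029]
[[ 0.4932  0.0459]
 [ 0.497  -0.0367]
 [ 0.4142 -0.0392]
 [ 0.4094  0.0417]]
 yaw of y axis from world y: 0.052348947973214564 [np.float64(0.08389426507575756), np.float64(0.08277102594188074), np.float64(0.08277171519456678), np.float64(0.08106780690827)]
rails [0.4538 0.0106]
[[ 0.5044  0.0995]
 [ 0.5134 -0.0729]
 [ 0.403  -0.0782]
 [ 0.3945  0.0939]]
 yaw of y axis from world y: 0.0506773334489047 [np.float64(0.1100780113015721), np.float64(0.17266198977580866), np.float64(0.11049126695246127), np.float64(0.17239933607282262)]
foot [0.5704 0.0164]
[[ 0.6088  0.0646]
 [ 0.6132 -0.028 ]
 [ 0.5322 -0.0312]
 [ 0.5273  0.0603]]
 yaw of y axis from world y: 0.05001468592263437 [np.float64(0.08161537390664719), np.float64(0.09263675961803422), np.float64(0.08102961323114506), np.float64(0.09153765659050939)]
can [0.5873 0.2391 0.19  ]
flange [0.5977 0.1326 0.052 ]
bottle [ 0.6041 -0.1084  0.16  ]
bin [array([ 0.5268, -0.1167]), array([ 0.3955, -0.1229])]
[[ 0.2549 -0.0008 -0.967 ]
 [ 0.967  -0.002   0.2549]
 [-0.0022 -1.      0.0003]] [0.1718 0.6522 0.241 ]
```

Station origin is (0.4537, 0.0104), yaw 0.051. The handle end is where it should be, the plate is at station +y with its edge at about 116 mm, and the housing is at y of about -8 mm. Next: align the tool with the station, raise it and close the hand.

```bash
cat >> h.py <<'E'
O=np.array([.4537,.0104]);YAW=.051
def ts():
    s=get_state();d=s['eef_pos'][:2]-O;c,n=np.cos(YAW),np.sin(YAW)
    M=R.from_euler('z',-YAW).as_matrix()@R.from_quat(s['tcp_rot']).as_matrix()
    f=R.from_euler('z',-YAW).as_matrix()@s['contact_force']
    print('t%.2f st mm'%s['time'],np.round(1000*np.array([c*d[0]+n*d[1],-n*d[0]+c*d[1],s['eef_pos'][2]]),1),'F',np.round(f,1),'open',round(s['opening'],2));return M
E
python3 -m inch '[{"y":-30,"ay":-0.11,"hand":1},{"y":-30,"ay":-0.1},{"y":-20,"ay":-0.1},{"x":-40},{"x":-40}]' 20
python3 -c "
from h import *
print(ts().round(3))"
```

```text
t0.10 st mm [-248.8  655.3  241. ] F [-0.4 -0.1 -0.7] open 1.0
[[ 0.304 -0.001 -0.953]
 [ 0.953 -0.002  0.304]
 [-0.002 -1.     0.   ]]validation failed for argument at $[0]...
```

```bash

python3 -m inch '[{"ax":0,"ay":-0.11,"az":0,"x":0,"y":-30,"z":0,"hand":1},{"ax":0,"ay":-0.1,"az":0,"x":0,"y":-30,"z":0,"hand":1},{"ax":0,"ay":-0.1,"az":0,"x":0,"y":-20,"z":0,"hand":1},{"ax":0,"ay":0,"az":0,"x":-40,"y":0,"z":0,"hand":1},{"ax":0,"ay":0,"az":0,"x":-40,"y":0,"z":0,"hand":1}]' 20
python3 -c "
from h import *
print(ts().round(3))"
```

```text
time: 0.52
eef_pos: [0.1765, 0.5733, 0.323]
tcp_rot: [0.486, 0.514, -0.513, -0.486]
contact_force: [1.0, -0.4, 0.4]
opening: 0.301
t0.52 st mm [-248.2  576.3  323. ] F [ 0.9 -0.5  0.4] open 0.3
[[-0.003  0.001 -1.   ]
 [ 1.     0.001 -0.003]
 [ 0.001 -1.    -0.001]]
```

```bash

for i in 1 2 3; do python3 -m inch '[{"ax":0,"ay":0,"az":0,"x":-36,"y":0,"z":-20,"hand":1},{"ax":0,"ay":0,"az":0,"x":-36,"y":0,"z":-20,"hand":1},{"ax":0,"ay":0,"az":0,"x":-36,"y":0,"z":-20,"hand":1},{"ax":0,"ay":0,"az":0,"x":-36,"y":0,"z":-20,"hand":1},{"ax":0,"ay":0,"az":0,"x":-36,"y":0,"z":-20,"hand":1}]' >/dev/null
python3 -c "
from h import *
ts()"; done
```

```text
t0.93 st mm [-148.1  394.1  321.8] F [ 1.3 -1.1  0.5] open 0.0
t1.35 st mm [-47.8 214.1 322. ] F [1.2 0.8 0.4] open -0.0
t1.77 st mm [ 52.5  34.1 322. ] F [ 0.1  1.5 -0.5] open -0.0
```

```bash

python3 -m inch '[{"ax":0,"ay":0,"az":0,"x":-33,"y":0,"z":-20,"hand":1},{"ax":0,"ay":0,"az":0,"x":0,"y":30,"z":-7,"hand":1},{"ax":0,"ay":0,"az":0,"x":0,"y":30,"z":0,"hand":1},{"ax":0,"ay":0,"az":0,"x":0,"y":19,"z":0,"hand":1},{"ax":0,"ay":0,"az":0,"x":0,"y":0,"z":0,"hand":1}]' >/dev/null
python3 -c "
from h import *
ts();snap('scene','s1');a=cv2.imread('pics/s1.png')[100:270,225:425];cv2.imwrite('pics/s1c.png',cv2.resize(a,None,fx=3,fy=3,interpolation=cv2.INTER_CUBIC))"
```

```text
t2.18 st mm [ 76.1   3.4 237. ] F [0.2 0.3 0. ] open 0.0
```

View pics/s1c.png

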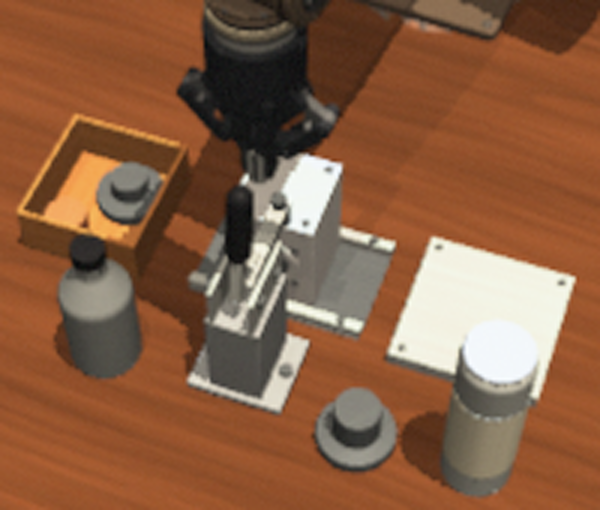

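The closed fingers stand behind the handle, in line with it. Start pushing.

```bash

python3 -m inch '[{"ax":0,"ay":0,"az":0,"x":-2,"y":0,"z":-12,"hand":1},{"ax":0,"ay":0,"az":0,"x":0,"y":0,"z":-8,"hand":1},{"ax":0,"ay":0,"az":0,"x":0,"y":0,"z":-6,"hand":1},{"ax":0,"ay":0,"az":0,"x":0,"y":0,"z":-6,"hand":1},{"ax":0,"ay":0,"az":0,"x":0,"y":0,"z":-6,"hand":1}]' >/dev/null
python3 -c "
from h import *
ts()"
python3 -m inch '[{"ax":0,"ay":0,"az":0,"x":0,"y":0,"z":-6,"hand":1},{"ax":0,"ay":0,"az":0,"x":0,"y":0,"z":-6,"hand":1},{"ax":0,"ay":0,"az":0,"x":0,"y":0,"z":-6,"hand":1},{"ax":0,"ay":0,"az":0,"x":0,"y":0,"z":-6,"hand":1},{"ax":0,"ay":0,"az":0,"x":0,"y":1,"z":-6,"hand":1}]' >/dev/null
python3 -c "
from h import *
ts()"
```

```text
t2.65 st mm [118.    1.4 244.5] F [-1.3  0.2  1.2] open -0.0
t3.07 st mm [147.5   1.4 241.9] F [-1.6 -0.4 -1. ] open 0.0
```

```bash

python3 -m inch '[{"ax":0,"ay":0,"az":0,"x":0,"y":2,"z":-10,"hand":1},{"ax":0,"ay":0,"az":0,"x":0,"y":4,"z":-10,"hand":1},{"ax":0,"ay":0,"az":0,"x":0,"y":5,"z":-8,"hand":1},{"ax":0,"ay":0,"az":0,"x":0,"y":6,"z":-8,"hand":1},{"ax":0,"ay":0,"az":0,"x":0,"y":8,"z":-8,"hand":1}]' >/dev/null
python3 -c "
from h import *
ts()"
python3 -m inch '[{"ax":0,"ay":0,"az":0,"x":0,"y":8,"z":-6,"hand":1},{"ax":0,"ay":0,"az":0,"x":0,"y":8,"z":-5,"hand":1},{"ax":0,"ay":0,"az":0,"x":0,"y":8,"z":-4,"hand":1},{"ax":0,"ay":0,"az":0,"x":0,"y":6,"z":-2,"hand":1},{"ax":0,"ay":0,"az":0,"x":0,"y":4,"z":-2,"hand":1}]' >/dev/null
python3 -c "
from h import *
ts();snap('scene','s2');a=cv2.imread('pics/s2.png')[100:270,225:425];cv2.imwrite('pics/s2c.png',cv2.resize(a,None,fx=3,fy=3,interpolation=cv2.INTER_CUBIC))"
```

```text
t3.48 st mm [193.1   1.3 218. ] F [0.1 0.7 2.8] open 0.0
t3.90 st mm [210.2   1.4 182. ] F [ 1.  -0.   2.7] open 0.0
```

View pics/s2c.png

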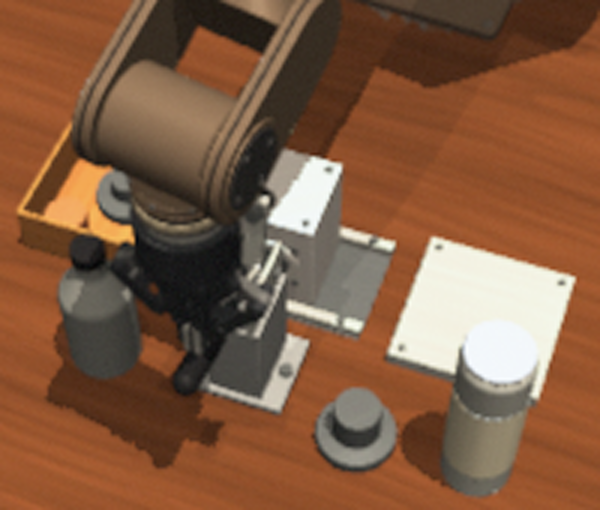

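The grip lies nearly level under the fingertips. I'll press a little further to feel for the stop.

```bash

python3 -m inch '[{"ax":0,"ay":0,"az":0,"x":0,"y":2,"z":0,"hand":1},{"ax":0,"ay":0,"az":0,"x":0,"y":2,"z":0,"hand":1}]' >/dev/null
python3 -c "
from h import *
ts()"
python3 -m inch '[{"ax":0,"ay":0,"az":0,"x":0,"y":2,"z":0,"hand":1},{"ax":0,"ay":0,"az":0,"x":0,"y":0,"z":0,"hand":1}]' >/dev/null
python3 -c "
from h import *
ts()"
```

```text
t4.12 st mm [210.2   1.4 180.1] F [-3.6  0.6  8.1] open -0.0
t4.28 st mm [210.3   1.4 180.1] F [-3.6  0.3  9. ] open 0.0
```

The handle is at its stop: force is rising and z is stuck at 180, where 182 was expected. Lift off and check the joints.

```bash

python3 -m inch '[{"ax":0,"ay":0,"az":0,"x":0,"y":-30,"z":0,"hand":1},{"ax":0,"ay":0,"az":0,"x":0,"y":-38,"z":0,"hand":1},{"ax":0,"ay":0,"az":0,"x":0,"y":-38,"z":0,"hand":1},{"ax":0,"ay":0,"az":0,"x":0,"y":-34,"z":0,"hand":1},{"ax":0,"ay":0,"az":0,"x":0,"y":0,"z":20,"hand":1}]' >/dev/null
python3 -c "
from h import *
ts();print(get_state()['qpos'].round(3))
snap('scene','s3');b=snap('top','t3')
a=cv2.imread('pics/s3.png')[100:270,225:425];b=cv2.imread('pics/t3.png')[135:305,225:425]
cv2.imwrite('pics/s3c.png',cv2.resize(np.hstack([a,b]),None,fx=2,fy=2,interpolation=cv2.INTER_CUBIC))"
```

```text
t4.70 st mm [194.2   0.6 327.2] F [ 0.5 -1.1  1.5] open -0.0
[-0.124  0.168  1.562  0.     1.395 -1.747]
```

View pics/s3c.png

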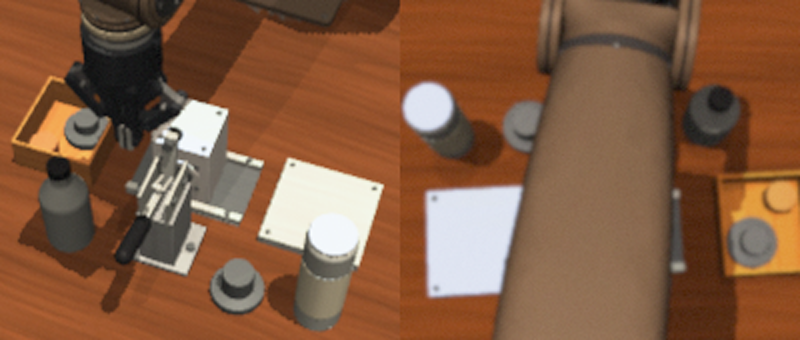

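The clamp is open: handle down, steel arm up, housing upright and in place. Now turn the tool a quarter turn about its axis.

```bash

for i in 1 2; do python3 -m inch '[{"ax":0,"ay":0.12,"az":0,"x":0,"y":0,"z":0,"hand":1},{"ax":0,"ay":0.12,"az":0,"x":0,"y":0,"z":0,"hand":1},{"ax":0,"ay":0.12,"az":0,"x":0,"y":0,"z":0,"hand":1},{"ax":0,"ay":0.12,"az":0,"x":0,"y":0,"z":0,"hand":1},{"ax":0,"ay":0.12,"az":0,"x":0,"y":0,"z":0,"hand":1}]' >/dev/null;done
python3 -m inch '[{"ax":0,"ay":0.12,"az":0,"x":0,"y":0,"z":0,"hand":1},{"ax":0,"ay":0.12,"az":0,"x":0,"y":0,"z":0,"hand":1},{"ax":0,"ay":0.12,"az":0,"x":0,"y":0,"z":0,"hand":1},{"ax":0,"ay":0.011,"az":0,"x":-30,"y":0,"z":-20,"hand":1},{"ax":0,"ay":0,"az":0,"x":-30,"y":0,"z":-20,"hand":1}]' >/dev/null
python3 -c "
from h import *
print(ts().round(3));print(get_state()['qpos'].round(3))"
```

```text
t6.05 st mm [129.7 -38.7 313.6] F [ 0.2 -0.8  0.6] open -0.0
[[ 1.    -0.006 -0.003]
 [ 0.003  0.001  1.   ]
 [-0.006 -1.     0.001]]
[-0.21   0.046  1.719 -0.     1.382 -0.264]
```

```bash

python3 -m inch '[{"ax":0,"ay":0,"az":0,"x":-32,"y":0,"z":-12,"hand":1},{"ax":0,"ay":0,"az":0,"x":-32,"y":0,"z":-12,"hand":1},{"ax":0,"ay":0,"az":0,"x":-32,"y":0,"z":-12,"hand":1},{"ax":0,"ay":0,"az":0,"x":-30,"y":0,"z":-12,"hand":1},{"ax":0.104,"ay":0,"az":0,"x":0,"y":0,"z":0,"hand":1}]' >/dev/null
python3 -m inch '[{"ax":0.105,"ay":0,"az":0,"x":0,"y":0,"z":0,"hand":1},{"ax":0.105,"ay":0,"az":0,"x":0,"y":0,"z":0,"hand":1},{"ax":0.105,"ay":0,"az":0,"x":0,"y":0,"z":0,"hand":1},{"ax":0.105,"ay":0,"az":0,"x":0,"y":0,"z":0,"hand":0.2},{"ax":0,"ay":0,"az":0,"x":0,"y":0,"z":0,"hand":0.2}]' >/dev/null
python3 -c "
from h import *
print(ts().round(3));print(get_state()['qpos'].round(3))"
```

```text
t6.88 st mm [  3.6 -88.6 313.6] F [ 0.7  0.5 -0.2] open 0.27
[[ 1.    -0.004  0.006]
 [-0.003  0.505  0.863]
 [-0.006 -0.863  0.505]]
[-0.599 -0.115  1.935  0.413  1.658 -0.68 ]
```

```bash

python3 -m inch '[{"ax":0,"ay":0,"az":0,"x":0,"y":33,"z":-19,"hand":0.2},{"ax":0,"ay":0,"az":0,"x":0,"y":33,"z":-19,"hand":0.2},{"ax":0,"ay":0,"az":0,"x":0,"y":33,"z":-19,"hand":0.2},{"ax":0,"ay":0,"az":0,"x":0,"y":33,"z":-19,"hand":0.2},{"ax":0,"ay":0,"az":0,"x":0,"y":33,"z":-19,"hand":0.2}]' >/dev/null
python3 -c "
from h import *
print(ts().round(3));print(get_state()['qpos'].round(3))
a=snap('scene','s4');b=snap('top','t4')
a=cv2.imread('pics/s4.png')[100:270,225:425];b=cv2.imread('pics/t4.png')[155:325,225:425]
cv2.imwrite('pics/s4c.png',cv2.resize(np.vstack([a,b]),None,fx=3,fy=3,interpolation=cv2.INTER_CUBIC)[:, :][0:1020]);
cv2.imwrite('pics/s4c.png',cv2.resize(np.hstack([a,b]),None,fx=2,fy=2,interpolation=cv2.INTER_CUBIC))"
```

```text
t7.30 st mm [  3.9 -86.  124.5] F [-0.3 -0.1  0. ] open 0.4
[[ 1.    -0.002 -0.001]
 [ 0.002  0.498  0.867]
 [-0.001 -0.867  0.498]]
[-0.593  0.098  2.094  0.424  1.308 -0.832]
```

View pics/s4c.png

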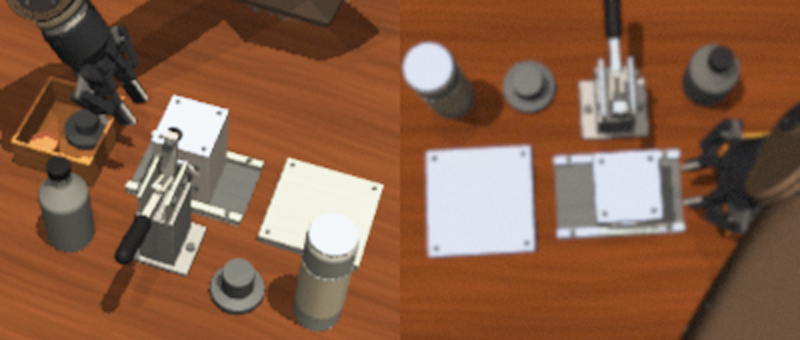

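The fingers are in the gap between housing and bin, clear of both. Lower to about 45 mm.

```bash

python3 -m inch '[{"ax":0,"ay":0,"az":0,"x":0,"y":26,"z":-15,"hand":0.2},{"ax":0,"ay":0,"az":0,"x":0,"y":26,"z":-15,"hand":0.2},{"ax":0,"ay":0,"az":0,"x":0,"y":15,"z":-8,"hand":0.2},{"ax":0,"ay":0,"az":0,"x":0,"y":0,"z":0,"hand":0.2}]' >/dev/null
python3 -c "
from h import *
ts();print(get_state()['qpos'].round(3))"
```

```text
t7.73 st mm [  3.2 -84.9  48.4] F [-0.9 -0.2 -0.8] open 0.41
[-0.592  0.236  2.113  0.448  1.171 -0.901]
```

```bash

for i in 1 2; do python3 -m inch '[{"ax":0,"ay":0,"az":0,"x":0,"y":4,"z":7,"hand":0.2},{"ax":0,"ay":0,"az":0,"x":0,"y":4,"z":7,"hand":0.2},{"ax":0,"ay":0,"az":0,"x":0,"y":4,"z":7,"hand":0.2},{"ax":0,"ay":0,"az":0,"x":0,"y":4,"z":7,"hand":0.2},{"ax":0,"ay":0,"az":0,"x":0,"y":4,"z":7,"hand":0.2}]' >/dev/null
python3 -c "
from h import *
ts()";done
```

```text
t8.15 st mm [  6.1 -46.8  51.9] F [ 0.1 -6.6  2.1] open 0.4
t8.57 st mm [ 6.1 -6.4 51.9] F [ 0.4 -5.1  1.7] open 0.4
```

```bash

python3 -m inch '[{"ax":0,"ay":0,"az":0,"x":0,"y":2,"z":3.5,"hand":0.2},{"ax":0,"ay":0,"az":0,"x":0,"y":2,"z":3.5,"hand":0.2},{"ax":0,"ay":0,"az":0,"x":0,"y":2,"z":3.5,"hand":0.2},{"ax":0,"ay":0,"az":0,"x":0,"y":2,"z":3.5,"hand":0.2},{"ax":0,"ay":0,"az":0,"x":0,"y":2,"z":3.5,"hand":0.2}]' >/dev/null
python3 -c "
from h import *
ts()
a=snap('scene','s5');b=snap('top','t5')
a=cv2.imread('pics/s5.png')[100:270,225:425];b=cv2.imread('pics/t5.png')[155:325,225:425]
cv2.imwrite('pics/s5c.png',cv2.resize(np.hstack([a,b]),None,fx=2,fy=2,interpolation=cv2.INTER_CUBIC))"
```

```text
t8.98 st mm [ 6.  13.5 51.8] F [-0.1 -5.6  3.9] open 0.4
```

View pics/s5c.png

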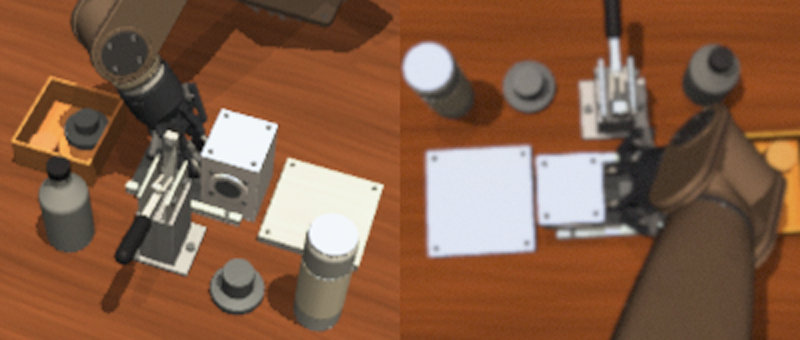

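The housing is upright and close to the plate edge. Creep until the force rises.

```bash

for i in 1 2; do python3 -m inch '[{"ax":0,"ay":0,"az":0,"x":0,"y":1,"z":1.7,"hand":0.2},{"ax":0,"ay":0,"az":0,"x":0,"y":1,"z":1.7,"hand":0.2}]' >/dev/null
python3 -c "
from h import *
ts()";done
```

```text
t9.25 st mm [ 5.7 17.4 51.4] F [ 0.3 -6.3  6.2] open 0.4
t9.42 st mm [ 5.8 21.3 51.4] F [-0.  -5.7  4.6] open 0.4
```

```bash

for i in 1 2 3; do python3 -m inch '[{"ax":0,"ay":0,"az":0,"x":0,"y":1,"z":1.7,"hand":0.2}]' >/dev/null
python3 -c "
from h import *
ts()";done
```

```text
t9.50 st mm [ 5.8 23.2 51.4] F [-0.5 -6.2  4.9] open 0.4
t9.58 st mm [ 5.8 25.2 51.4] F [-0.6 -6.7  5. ] open 0.4
t9.67 st mm [ 5.8 27.1 51.4] F [-0.  -6.9  5.1] open 0.4
```

```bash

python3 -c "
from h import *
a=snap('scene','s6');b=snap('top','t6')
a=cv2.imread('pics/s6.png')[145:225,270:370];b=cv2.imread('pics/t6.png')[215:295,285:385]
cv2.imwrite('pics/s6c.png',cv2.resize(np.hstack([a,b]),None,fx=4,fy=4,interpolation=cv2.INTER_CUBIC))"
```

```text
(no output)
```

View pics/s6c.png

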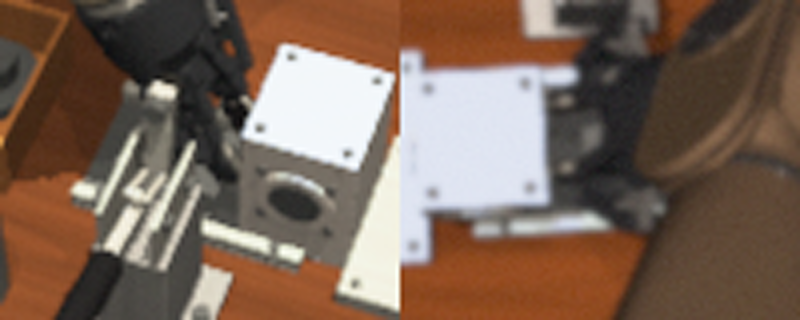

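```bash

python3 -c "
from h import *
t=cal('top')
for p in[(420,72),(540,66),(549,205),(428,208)]:
  d=atz(t,((p[0]-400)/4+285,p[1]/4+215),.12)[:2]-O;print(1000*(R.from_euler('z',-YAW).as_matrix()[:2,:2]@d))
"
```

```text
[ 42.72835513 111.07814946]
[42.7058531  37.10671689]
[-42.4904682   35.95133734]
[-40.53256193 109.39595386]
```

```bash

for i in 1 2 3; do python3 -m inch '[{"ax":0,"ay":0,"az":0,"x":0,"y":0.5,"z":0.9,"hand":0.2}]' >/dev/null
python3 -c "
from h import *
ts()";done
```

```text
t9.85 st mm [ 5.9 27.6 51.3] F [ -1.7 -12.    5.8] open 0.4
t9.93 st mm [ 5.9 27.7 51.4] F [ -2.7 -15.    7.1] open 0.4
t10.02 st mm [ 6.  27.8 51.4] F [ -4.8 -19.2   8.6] open 0.4
```

The housing is against the plate (force rising at constant position) and upright. Back off 10 mm and raise by 62 mm.

```bash

python3 -m inch '[{"ax":0,"ay":0,"az":0,"x":0,"y":-6,"z":-10,"hand":0.2},{"ax":0,"ay":0,"az":0,"x":0,"y":-18,"z":10,"hand":0.2},{"ax":0,"ay":0,"az":0,"x":0,"y":-18,"z":10.5,"hand":0.2},{"ax":0,"ay":0,"az":0,"x":0,"y":-18,"z":10.5,"hand":0.2}]' >/dev/null
python3 -c "
from h import *
ts()"
python3 -m inch '[{"ax":0,"ay":0,"az":0,"x":0,"y":3,"z":5.2,"hand":0.2},{"ax":0,"ay":0,"az":0,"x":0,"y":2,"z":3.5,"hand":0.2},{"ax":0,"ay":0,"az":0,"x":0,"y":2,"z":3.5,"hand":0.2},{"ax":0,"ay":0,"az":0,"x":0,"y":2,"z":3.5,"hand":0.2}]' >/dev/null
python3 -c "
from h import *
ts()"
```

```text
t10.35 st mm [  3.2  20.3 112.7] F [0.3 0.1 1. ] open 0.4
t10.68 st mm [  5.2  36.6 113. ] F [-0.3 -8.2  6.5] open 0.4
```

```bash

python3 -m inch '[{"ax":0,"ay":0,"az":0,"x":0,"y":2,"z":3.5,"hand":0.2},{"ax":0,"ay":0,"az":0,"x":0,"y":2,"z":3.5,"hand":0.2},{"ax":0,"ay":0,"az":0,"x":0,"y":2,"z":3.5,"hand":0.2},{"ax":0,"ay":0,"az":0,"x":0,"y":2,"z":3.5,"hand":0.2}]' >/dev/null
python3 -c "
from h import *
ts()"
for i in 1 2; do python3 -m inch '[{"ax":0,"ay":0,"az":0,"x":0,"y":1,"z":4,"hand":0.2},{"ax":0,"ay":0,"az":0,"x":0,"y":1,"z":4,"hand":0.2},{"ax":0,"ay":0,"az":0,"x":0,"y":1,"z":4,"hand":0.2}]' >/dev/null
python3 -c "
from h import *
ts()";done
```

```text
t11.02 st mm [  5.5  52.8 113.6] F [-0.6 -8.7 10.2] open 0.4
t11.27 st mm [  5.8  65.  117.8] F [-1.5 -5.8 11.1] open 0.4
t11.52 st mm [  5.5  77.6 120.9] F [ 0.7 -2.9  7.1] open 0.4
```

```bash

for i in 1 2 3; do python3 -m inch '[{"ax":0,"ay":0,"az":0,"x":0,"y":1,"z":4,"hand":0.2},{"ax":0,"ay":0,"az":0,"x":0,"y":1,"z":4,"hand":0.2}]' >/dev/null
python3 -c "
from h import *
ts()";done
```

```text
t11.68 st mm [  4.4  86.1 121.7] F [0.8 0.1 0.5] open 0.4
t11.85 st mm [  3.   94.4 122.9] F [ 0.  -0.2  0.2] open 0.4
t12.02 st mm [  3.4 102.2 125.7] F [ 0.2  0.5 -0.5] open 0.4
```

It has gone over and contact is lost. Retreat up and back, then look.

```bash

python3 -m inch '[{"ax":0,"ay":0,"az":0,"x":0,"y":-35,"z":0,"hand":0.2},{"ax":0,"ay":0,"az":0,"x":0,"y":-38,"z":0,"hand":0.2},{"ax":0,"ay":0,"az":0,"x":0,"y":-38,"z":0,"hand":0.2},{"ax":0,"ay":0,"az":0,"x":0,"y":-38,"z":0,"hand":0.2},{"ax":0,"ay":0,"az":0,"x":0,"y":-38,"z":0,"hand":0.2}]' >/dev/null
python3 -c "
from h import *
ts()
a=snap('scene','s7');b=snap('top','t7')
a=cv2.imread('pics/s7.png')[120:270,225:425];b=cv2.imread('pics/t7.png')[165:315,225:425]
cv2.imwrite('pics/s7c.png',cv2.resize(np.hstack([a,b]),None,fx=2,fy=2,interpolation=cv2.INTER_CUBIC))"
```

```text
t12.43 st mm [  3.8   7.6 289.6] F [ 0.8 -0.   0.5] open 0.4
```

View pics/s7c.png

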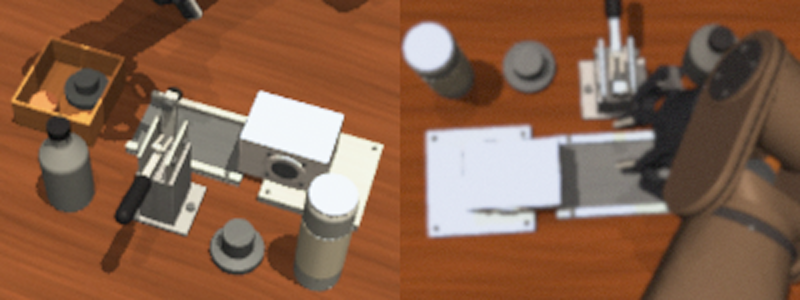

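The housing lies on its side on the plate and the clamp is open. Check the centre numerically: scene top corners (257,93), (343,121), (243,133); top-view right edge (556,137), (561,206).

```bash

python3 -c "
from h import *
s,t=cal('scene'),cal('top');M=R.from_euler('z',-YAW).as_matrix()[:2,:2]
P=np.array([.4441,.1959])
for p in[(257,93),(343,121),(243,133)]: print('s',1000*M@(atz(s,(p[0]/2+225,p[1]/2+120),.096)[:2]-P))
for p in[(556,137),(561,206)]: print('t',1000*M@(atz(t,((p[0]-400)/2+225,p[1]/2+165),.096)[:2]-P))
ts()"
```

```text
s [ -35.70637463 -105.21956976]
s [-30.24415238  16.98634778]
s [  34.60065873 -101.68459951]
t [  43.0583837  -105.86251048]
t [ -43.31649411 -108.30749416]
t12.53 st mm [  7.1   5.2 294.6] F [-0.1  0.1  0.3] open 0.4
```

```bash

python3 -m inch '[{"ax":0,"ay":0,"az":0,"x":0,"y":0,"z":0,"hand":0.2},{"ax":0,"ay":0,"az":0,"x":0,"y":0,"z":0,"hand":0.2},{"ax":0,"ay":0,"az":0,"x":0,"y":0,"z":0,"hand":0.2},{"ax":0,"ay":0,"az":0,"x":0,"y":0,"z":0,"hand":0.2}]'
python3 -c "
from plant import *
print(sign_off())"
```

```text
time: 12.87
eef_pos: [0.4569, 0.0194, 0.2866]
tcp_rot: [-0.499, -0.012, 0.024, 0.866]
contact_force: [-0.1, 0.4, 0.3]
opening: 0.398
the job is handed in; nothing more can be done
None
```

The job is done and handed in at 12.9 s of the 54 s allowed. The hand-in gives no verdict, so the checks below are my own.

- **Clamp:** I pushed the handle over centre to its stop. There the tool stopped moving and the force rose to 9 N. The later pictures show the handle down and the steel arm up.
- **Push to the plate:** I pushed the housing upright along the rails with about 6 N. At the plate the force rose to 19 N with no further movement, and it was still upright in the picture taken just before that.
- **Tipping:** I pushed it near the top and it tipped over onto the plate.

**Last checks:**
- **Housing position:** It looks flat on its side. Its centre is near x 0 and y −45 mm from the plate's centre, and the limit is ±55 mm.
- **Disagreement:** I had expected about −26 mm along y, so the housing slid back by roughly 20 mm. That leaves about 8 to 10 mm of margin. The measurement is good to a few mm, and I did not nudge the housing further.
- **Other objects:** The bin, can, bottle and flange look unmoved in the pictures. I did not measure their positions again.
- **Robot:** The tool was clear at about 29 cm, with the force reading near zero.

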